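# Close and latch the filament dry box

## Robot

A 6-joint arm with a two-finger parallel gripper is mounted at the origin on the work surface. World frame = base frame: x ahead of the robot, y to its left, z up, the work surface at z = 0. Lengths are in mm, angles in rad, forces in N, time in s.
With the tool pointing down it reaches from about 275 to 775 mm from the base axis. Payload 14.6 kg.
Tool frame: the origin (TCP) lies midway between the tips of the shut fingers; the grasp point (between the pads) lies 19 mm behind it; z points along the fingers, y is the line along which they close (so a half turn about z gives the same grasp; the last joint's range is limited). The gripper opens to 85 mm and grips with 20 to 120 N. Pads are 22 mm wide; open, the fingers measure 114 mm over their backs; the gripper's body (76 mm by 85 mm) begins 54 mm behind the grasp point. The pads swing forward as they close: fully open they stand 13 mm farther back than shut.
Start: joints at [-1.404, 0.263, -0.048, 1.259, 0, 1.415], TCP at [166.038, -498.056, 231.278] pointing down, gripper open.
Joint ranges: [-2.65, 2.65], [-0.89, 1.7], [-1.18, 1.37], [-2.13, 2.11], [-1.35, 1.29], [-3.14, 3.14]. Speed limits (rad/s): [1.89, 1.89, 2.57, 2.79, 3.14, 3.14].

## Interface

Orientations are given as a unit quaternion [w, x, y, z].
In Python, from plant import manip, optics gives the robot as it stands.
- The arm moves only by the tool apply_moves, never from a script. Its argument "targets" is one flat list of numbers, 5 for each row, row after row: the closure, from 0 (fully open) to 1 (shut), then the shift along the tool's x, y, z scaled (see below), then the turn about the tool's z scaled (see below). A call has 1 to 12 rows; each row is the pose to reach, as a shift and turn from the pose commanded when the call began, along the tool's axes at that moment; what a row does not reach only later rows make up. The controller multiplies each number of a shift by 200 mm and each number of a turn by pi/2 rad. A row lasts 1/8 s, in which the tool goes at most 62.5 mm and 10.7 degrees, less where a joint would pass 70% of its speed; a pose out of reach is approached as far as the arm can. A call with a number of a shift or a turn outside -1 to 1 is refused whole. A call with a gripper value outside its range is refused whole. The fingers move at their own pace and stop on an object; "squeeze" is the grip in N (left out, the last holds). Time passes only in rows, so rows that repeat a pose let the fingers close. It gives the time, the measured TCP pose, the force, the opening and the grip force at its end, in the units of the state.
- manip.observe(): the state, without advancing time (a new reading comes with each control period).
- optics.snapshot(name): name is "scene" or "top"; returns the picture (384x512x3 uint8, red, green, blue); there is no depth.
- optics.camera_info(name): a dict with "intrinsics" (3x3 intrinsics, pixels), "k1" (the pictures are not rectified: a ray, as slopes to the right and down, at radius r is drawn at 1 + k1 r^2 times it, then the intrinsics apply), "cam_to_world" (4x4, takes a point from camera to world coordinates). Camera axes: x right, y down, z forward; pixel columns grow to the right and rows downward; lengths in mm; the calibration is good to about 2 mm. A picture is of the moment at which its call begins. camera_info takes no time and is no camera call.
- manip.job_done(): hands the job in; it is judged then, once.
The state is a dict: "t": time; "q": joint angles; "joint_velocities": joint speeds; "effort": joint torques, N m; "position": TCP position; "ee_rot": TCP orientation; "contact_force": force on the tool from outside, world axes, zero at the start; "torque": the same for the moment, N m; "width": opening from 0.0 (shut) to 1.0 (fully open); "grip_force": force on a finger pad.
Only numpy, scipy, OpenCV 4.12 (cv2) and the standard library are available. Lean on these libraries where they do the work, as an engineer would, in place of code of your own. Each camera call takes 0.05 s, during which the arm holds its last target. There are 200 camera calls.

## Task

Close up the filament dry box: with the fingertips push its open lid down until it lies flush on the box, and only then push both sliding latches fully home over the lid's edge, and move clear. Push only, do not pick anything up; leave the spool in the box and the other things on the bench where they are.

Things in the scene. Friction and masses are not known exactly. Their poses are not given: they have to be found in the camera images.
- drybox: white filament dry box, fixed: open bin 220 x 220 mm, 85 mm high, 6 mm walls; along its -y side a closed control compartment 55 mm deep, same height, flat deck (outer wall at y -165 mm). Origin: on the bench under the centre of the bin. x parallel to the hinge, roughly away from the robot (yaw within 0.4 rad); y towards the hinge side, roughly robot left; z up.
- lid (a joint): lid hinge, rad: 0 = shut, flush on the rim; 1.57 = upright; stop at 1.75; starts at 1.15 to 1.5. The lid is a white frame with a clear amber pane, 220 x 220 mm, 10 mm thick, 0.25 kg, no handle. Stiff hinge (0.5 N m friction): the lid stays at any angle and must be pushed all the way.
- lid_hinge (a point): middle of the hinge line, on the box's +y rim: box x 0, y 110 mm, 85 mm above the bench. The hinge line runs along the box's x; the lid's underside passes through it, and its outer face lies 10 mm off it. Fixed to the box; its axes are the box's.
- lid_edge (a point): middle of the lid's free edge, on the lid's outer (upper) face, 220 mm from the hinge; when shut it lies 95 mm above the bench at box y -110 mm. Moves with the lid.
- latch_near (a joint): grey slide latch on the compartment deck: block 34 x 18 mm, 14 mm high, with an upright push tab 30 mm wide, 8 mm thick, ending 130 mm above the bench. Joint in m: 0 = drawn back, clear of the lid; 0.025 = stop, home over the lid edge. Slides level towards box +y, about 2 N friction, stays where left; starts at 0 to 0.006. Nearer the robot: box x -65 mm.
- latch_far (a joint): grey slide latch on the compartment deck: block 34 x 18 mm, 14 mm high, with an upright push tab 30 mm wide, 8 mm thick, ending 130 mm above the bench. Joint in m: 0 = drawn back, clear of the lid; 0.025 = stop, home over the lid edge. Slides level towards box +y, about 2 N friction, stays where left; starts at 0 to 0.006. Farther: box x +65 mm.
- latch_near_tab (a point): centre of the outer face (box -y side, the one to push) of the nearer latch's tab; moves with it; 115 mm above the bench. The tab spans 15 mm either side along box x, 15 mm up, and 15 mm down to the block, whose outer face is nearly flush with it. Drawn back, the deck (85 mm high) ends 8 mm outside this face.
- latch_far_tab (a point): centre of the outer face (box -y side, the one to push) of the farther latch's tab; moves with it; 115 mm above the bench. The tab spans 15 mm either side along box x, 15 mm up, and 15 mm down to the block, whose outer face is nearly flush with it. Drawn back, the deck (85 mm high) ends 8 mm outside this face.
- spool: filament spool lying flat in the bin, 180 mm diameter, 62 mm high, black flanges, loose; its top lies below the rim. Origin: centre of its underside. It stays in the box.
- glue_stick: white glue stick standing on the bench just outside the control compartment, between the latches, 26 mm diameter, 95 mm high. Origin: centre of its underside. Bystander.
- tape_roll: roll of masking tape lying on the bench on the hinge side of the box, 90 mm diameter, 24 mm high. Origin: centre of its underside. Bystander.
- gear: printed yellow gear lying beyond the box, 61 mm diameter, 16 mm high. Origin: centre of its underside. Bystander.
- scraper: spatula-like print scraper, 190 mm long, lying on the bench to the robot's right. Bystander.
- nozzle_jar: small jar, 52 mm diameter, 60 mm high, on the bench to the robot's left. Origin: centre of its underside. Bystander.
- mug: white mug, 80 mm diameter, 90 mm high, on the bench to the robot's left. Origin: centre of its underside. Bystander.
Mind the look-alikes: they are no part of the job. What is shaped like the spool but red is not meant.

How it is judged:
By the outcome, as a careful person would: the job done as asked, in the order asked, and still so for the second after the job is handed in, with the robot touching nothing.
It also fails if it takes over 64 s, if anything falls off the work surface, if the arm or the gripper's body presses on something with over 40 N, if the wrist force passes 120 N, or if a joint passes its speed limit or range.

## Working session

There is one attempt and no reset: what is moved stays moved. The work goes in short steps, Python scripts to look and compute and a tool call to move; the robot and the scene stay as the last step left them, time stands still between calls to the robot, and variables do not carry over. Pictures are saved under pics/ and viewed, at most 10 in all, crops included, and the job is handed in when it is done.

Besides the shell and the picture viewer there is one more tool, called after ">>>" by a JSON object that holds its "fn" and its "kwargs". apply_moves: Moves the arm, as the interface text tells. Its arguments: {"type":"object","properties":{"targets":{"type":"array"},"squeeze":{"type":"number"}},"required":["targets"]}

```bash
mkdir -p pics
python3 - <<'E'
from plant import manip, optics
import cv2,numpy as np
for n in("scene","top"):
    im=optics.snapshot(n); cv2.imwrite(f"pics/{n}0.png",cv2.resize(im[:,:,::-1],(800,600),interpolation=cv2.INTER_CUBIC)); cv2.imwrite(f"raw_{n}0.png",im[:,:,::-1])
    c=optics.camera_info(n); print(n,np.round(c["intrinsics"],1).tolist(),c["k1"],np.round(c["cam_to_world"],3).tolist())
s=manip.observe(); print({k:np.round(v,3).tolist() for k,v in s.items()})
E
```

```text
scene [[423.7, 0.0, 253.8], [0.0, 423.7, 191.7], [0.0, 0.0, 1.0]] -0.03992502076065101 [[-0.722, 0.583, -0.371, 970.984], [0.691, 0.6, -0.403, 474.391], [-0.012, -0.548, -0.837, 1092.8], [0.0, 0.0, 0.0, 1.0]]
top [[431.7, 0.0, 263.1], [0.0, 431.7, 188.3], [0.0, 0.0, 1.0]] -0.09312169769165174 [[0.013, -0.995, 0.098, 367.191], [-1.0, -0.013, 0.0, -13.305], [0.001, -0.098, -0.995, 1611.858], [0.0, 0.0, 0.0, 1.0]]
{'t': 0.1, 'q': [-1.404, 0.263, -0.049, 1.259, -0.0, 1.416], 'joint_velocities': [0.001, -0.002, 0.003, -0.002, 0.0, 0.0], 'effort': [0.003, -63.858, 38.506, 0.01, -0.0, 0.0], 'position': [165.986, -497.834, 230.877], 'ee_rot': [-0.0, 0.987, 0.16, -0.0], 'contact_force': [0.301, -0.76, 0.469], 'torque': [-0.029, -0.067, 0.005], 'grip_force': 0.0, 'width': 0.999}
```

View pics/scene0.png

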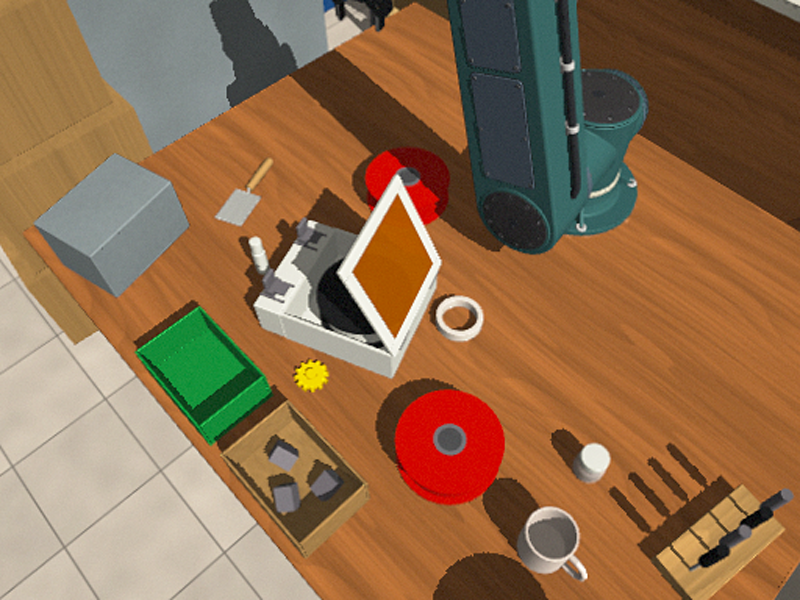

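View pics/top0.png

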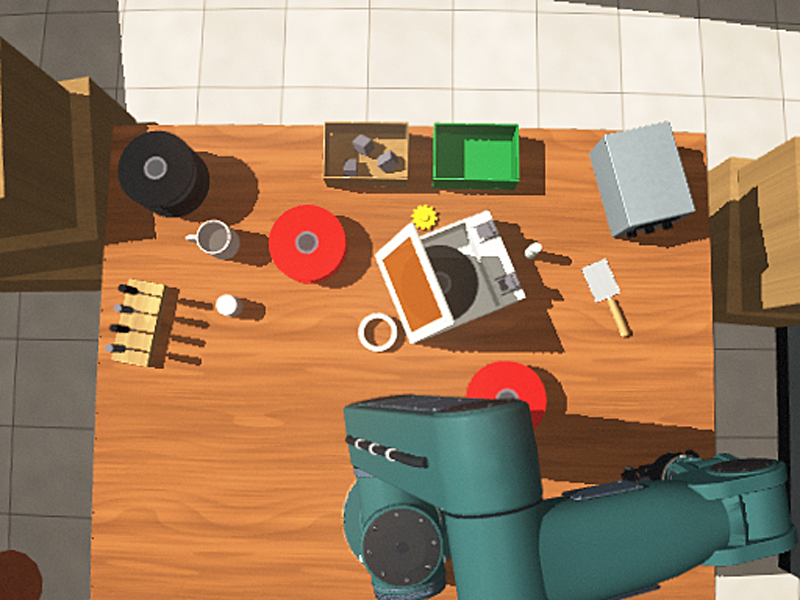

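The pictures show the drybox at about (460,275) in top and (345,290) in scene (800x600 pixels). The lid stands open near (415,280), the latch tabs are near (487,230) and (512,285), and the glue stick is at (533,250). I'll enlarge both around the box.

Run:
```python
import cv2
a=cv2.imread("raw_top0.png")[125:225,230:360]; cv2.imwrite("pics/ct.png",cv2.resize(a,None,fx=6,fy=6,interpolation=cv2.INTER_CUBIC))
a=cv2.imread("raw_scene0.png")[108:248,152:292]; cv2.imwrite("pics/cs.png",cv2.resize(a,None,fx=4.2,fy=4.2,interpolation=cv2.INTER_CUBIC))
```

```text
(no output)
```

View pics/ct.png

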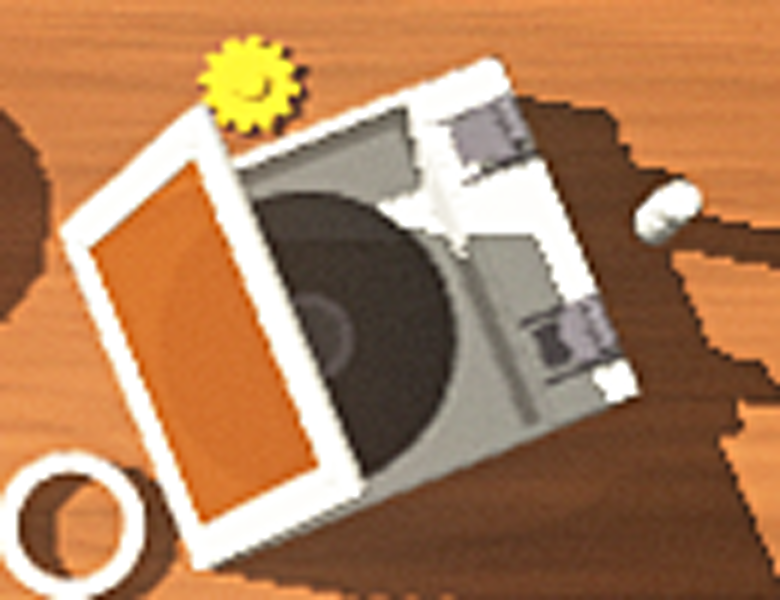

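View pics/cs.png

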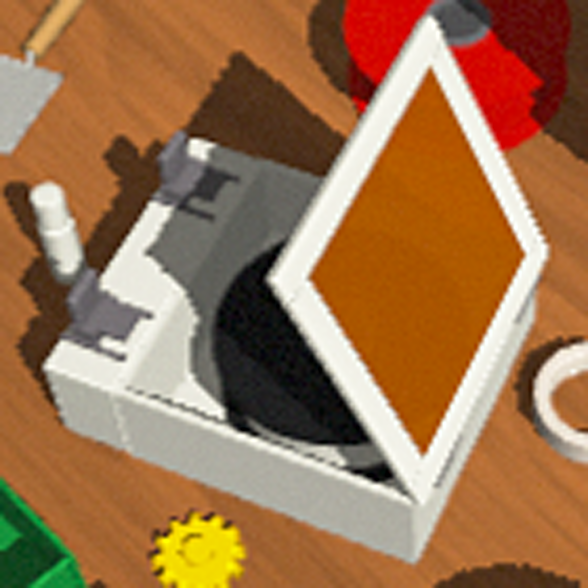

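In the crops, the deck's outer corners are at (500,60) and (637,393) in top. The lid's free edge runs (205,105)-(360,490) in top and (270,278)-(430,15) in scene. The tab tops are near (85,280) and (172,143) in scene. Next I'll fit pose, lid angle and latch positions together.

```bash
cat > h.py <<'E'
import numpy as np
from plant import optics
C={n:optics.camera_info(n) for n in("scene","top")}
def proj(n,P):
    c=C[n];T=np.array(c["cam_to_world"]);p=(np.asarray(P)-T[:3,3])@T[:3,:3];s=p[:,:2]/p[:,2:]
    s=s*(1+c["k1"]*(s**2).sum(1,keepdims=True));K=np.array(c["intrinsics"]);return s*[K[0,0],K[1,1]]+K[:2,2]
def b2w(v,P):
    P=np.asarray(P,float);c,s=np.cos(v[2]),np.sin(v[2]);return np.c_[v[0]+c*P[:,0]-s*P[:,1],v[1]+s*P[:,0]+c*P[:,1],P[:,2]]
def lid(a,x,r,off=10):  # box pt at distance r from hinge, off outward
    return [x,110-r*np.cos(a)+off*np.sin(a),85+r*np.sin(a)+off*np.cos(a)]
E
cat > fit.py <<'E'
from h import *
from scipy.optimize import least_squares
top=np.array([(500,58),(638,394),(205,105),(360,488),(62,230),(203,570),(510,97),(535,155),(598,295),(620,352)])
sc=np.array([(415,562),(65,425),(45,368),(270,278),(430,15),(547,245),(420,495),(68,298),(90,270),(160,158),(184,132)])
top=(top+.5)/6-.5+[230,125]; sc=(sc+.5)/4.2-.5+[152,108]
def model(v):
    a,f,n=v[3:6]
    tabs=[[80,-157+f*1,130],[50,-157+f,130],[-50,-157+n,130],[-80,-157+n,130]]
    T=[[110,-165,85],[-110,-165,85],lid(a,110,220),lid(a,-110,220),lid(a,110,0),lid(a,-110,0)]+tabs
    S=[[110,110,0],[110,-165,0],[110,-165,85],lid(a,110,220),lid(a,-110,220),lid(a,-110,0),lid(a,110,0)]+tabs
    return T,S
def res(v):
    T,S=model(v);return np.r_[proj("top",b2w(v,T))-top,proj("scene",b2w(v,S))-sc]
r=least_squares(lambda v:res(v).ravel(),[520,-60,-.4,1.3,3,3],loss="soft_l1",x_scale=[10,10,.1,.1,3,3])
print(np.round(r.x,3));print(np.round(res(r.x),1).tolist())
v=r.x
for n,p in dict(edge=lid(v[3],0,220),shut=[0,-110,95],near=[-65,-157+v[5],115],far=[65,-157+v[4],115],hinge=[0,110,85]).items(): print(n,np.round(b2w(v,[p])[0],1))
# glue stick base from scene/top: top-centre pixels
E
python3 fit.py
```

```text
[ 5.51871e+02 -8.02140e+01  3.96000e-01  1.14800e+00  5.36600e+00
  5.17100e+00]
[[0.0, -0.5], [0.8, -0.2], [-0.6, -0.3], [0.5, 1.4], [-0.3, -0.3], [-0.7, 0.4], [-0.4, -0.7], [-1.2, -2.5], [-0.6, 0.5], [-0.9, -1.0], [-0.2, -0.1], [-0.3, 0.1], [-1.0, -1.7], [0.1, -0.6], [-0.4, -1.3], [0.8, 0.9], [1.0, 2.1], [-0.0, -0.5], [0.0, -1.8], [0.1, -0.5], [-0.8, -1.5]]
edge [540.8 -53.7 289.7]
shut [ 594.3 -181.7   95. ]
near [ 550.5 -245.4  115. ]
far [ 670.4 -195.   115. ]
hinge [509.4  21.3  85. ]
```

>>> {"fn": "apply_moves", "kwargs": {"targets": [1,0,0,-0.3,-0.047,1,0.1,0,-0.6,-0.047,1,0.3,-0.2,-0.6,-0.047,1,0.5,-0.3,-0.6,-0.047,1,0.7,-0.45,-0.6,-0.047,1,0.9,-0.55,-0.6,-0.047,1,0.9,-0.55,-0.6,-0.047], "squeeze": 60}}

```text
t: 0.98
position: [303.3, -334.9, 351.4]
ee_rot: [-0.0, 0.98, 0.198, 0.0]
contact_force: [0.4, -0.1, 0.3]
width: -0.004
grip_force: 0.0
```

```bash
cat > st.py <<'E'
from plant import manip
import numpy as np
s=manip.observe();d=s["position"]-np.array([551.9,-80.2,0]);c,k=np.cos(.396),np.sin(.396)
q=s["ee_rot"]
print("t",round(s["t"],2),"box",np.round([c*d[0]+k*d[1],-k*d[0]+c*d[1],d[2]],1),"yaw",round(2*np.arctan2(q[2],q[1]),3),"F",np.round(s["contact_force"],1),"w",round(s["width"],3))
E
python3 st.py
```

```text
t 0.97 box [-327.6 -139.1  351.4] yaw 0.399 F [ 0.4 -0.1  0.3] w -0.004
```

>>> {"fn": "apply_moves", "kwargs": {"targets": [1,0.25,-0.16,0,0,1,0.5,-0.33,0,0,1,0.75,-0.5,0,0,1,1,-0.65,0,0,1,1,-0.68,0,0]}}

```text
t: 1.6
position: [435.4, -132.3, 350.7]
ee_rot: [-0.0, 0.98, 0.199, -0.0]
contact_force: [-0.1, 0.1, -1.0]
width: -0.0
grip_force: 0.0
```

>>> {"fn": "apply_moves", "kwargs": {"targets": [1,0.25,-0.15,0,0,1,0.5,-0.3,0,0,1,0.64,-0.42,0,0,1,0.64,-0.42,0,0,1,0.64,-0.42,0.2,0,1,0.64,-0.42,0.39,0,1,0.64,-0.42,0.39,0]}}

```text
t: 2.48
position: [518.3, -8.8, 271.7]
ee_rot: [-0.001, 0.981, 0.196, -0.002]
contact_force: [0.6, 0.2, 1.4]
width: 0.001
grip_force: 0.0
```

```bash
python3 st.py
python3 - <<'E'
from h import *
for a in [1.15,1.0,.85,.7,.55,.4,.3,.2,.1,.0]:
    p=lid(a,0,200); print(a,round(p[1]+14.5,1),round(p[2],1))
E
```

```text
t 2.48 box [ -3.5  78.9 271.7] yaw 0.394 F [0.6 0.2 1.4] w 0.001
1.15 51.9 271.6
1.0 24.9 258.7
0.85 0.0 241.9
0.7 -22.0 221.5
0.55 -40.8 198.1
0.4 -55.8 172.1
0.3 -63.6 153.7
0.2 -69.5 134.5
0.1 -73.5 114.9
0.0 -75.5 95.0
```

>>> {"fn": "apply_moves", "kwargs": {"targets": [1,0,0.135,0,0,1,0,0.2,0.03,0,1,0,0.27,0.065,0,1,0,0.335,0.105,0,1,0,0.395,0.15,0,1,0,0.45,0.2,0,1,0,0.505,0.25,0,1,0,0.555,0.31,0,1,0,0.6,0.37,0,1,0,0.64,0.435,0,1,0,0.675,0.5,0,1,0,0.675,0.5,0]}}

```text
t: 3.98
position: [571.5, -132.1, 172.0]
ee_rot: [-0.001, 0.981, 0.196, -0.001]
contact_force: [0.5, 1.5, 1.1]
width: -0.003
grip_force: 0.0
```

```bash
python3 st.py
python3 - <<'E'
from plant import optics
import cv2
im=optics.snapshot("scene")[:,:,::-1]; cv2.imwrite("pics/s1.png",cv2.resize(im[60:260,120:340],None,fx=3,fy=3,interpolation=cv2.INTER_CUBIC))
E
```

```text
t 3.98 box [ -2.  -55.4 172. ] yaw 0.395 F [0.5 1.5 1.1] w -0.003
```

View pics/s1.png

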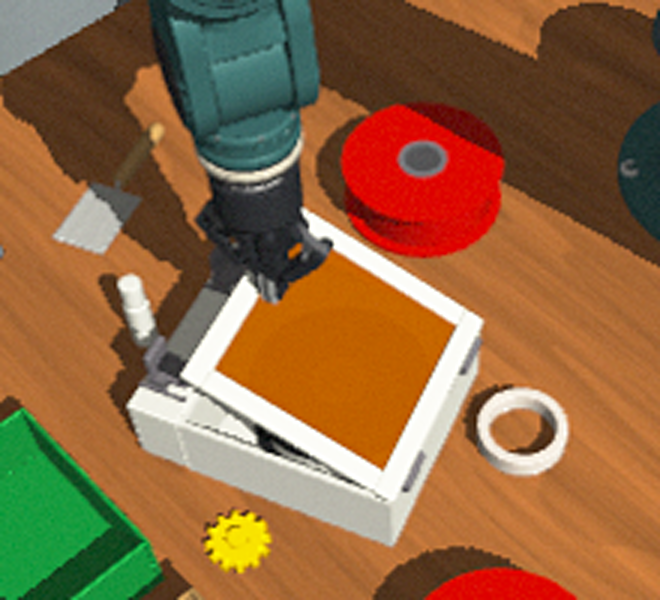

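The lid has followed to about 0.4 rad, with the fingertip on its frame near (270,290). I'll keep pushing it down.

>>> {"fn": "apply_moves", "kwargs": {"targets": [1,0,0.04,0.09,0,1,0,0.07,0.185,0,1,0,0.085,0.24,0,1,0,0.09,0.29,0,1,0,0.1,0.34,0,1,0,0.1,0.37,0,1,0,0.1,0.385,0,1,0,0.1,0.39,0,1,0,0.1,0.39,0]}}

```text
t: 5.15
position: [579.6, -150.3, 95.4]
ee_rot: [-0.0, 0.98, 0.197, 0.0]
contact_force: [0.3, 0.1, -0.4]
width: 0.004
grip_force: 0.0
```

```bash
python3 st.py
```

```text
t 5.15 box [ -1.5 -75.4  95.4] yaw 0.396 F [ 0.3  0.1 -0.4] w 0.004
```

>>> {"fn": "apply_moves", "kwargs": {"targets": [1,0,0,0.01,0,1,0,0,0.015,0,1,0,0,0.015,0]}}

```text
t: 5.52
position: [579.8, -150.4, 94.7]
ee_rot: [0.001, 0.98, 0.197, 0.001]
contact_force: [-9.8, 3.6, 31.4]
width: 0.001
grip_force: 16.0
```

```bash
python3 st.py
```

```text
t 5.53 box [ -1.3 -75.5  94.7] yaw 0.396 F [-9.8  3.6 31.4] w 0.001
```

>>> {"fn": "apply_moves", "kwargs": {"targets": [1,0,0,-0.2,0,1,0,0,-0.4,0,1,-0.16,0.25,-0.4,0,1,-0.32,0.5,-0.4,0,1,-0.32,0.56,-0.4,0,1,-0.32,0.56,-0.4,0]}}

```text
t: 6.28
position: [563.9, -278.7, 172.0]
ee_rot: [-0.0, 0.981, 0.196, -0.0]
contact_force: [-1.1, 0.5, -0.2]
width: -0.002
grip_force: 0.0
```

```bash
python3 st.py
python3 - <<'E'
from plant import optics
import cv2,numpy as np
a=optics.snapshot("scene")[:,:,::-1][108:248,152:292]; b=optics.snapshot("top")[:,:,::-1][125:225,230:330]
f=lambda i:cv2.resize(i,(400,400),interpolation=cv2.INTER_CUBIC)
cv2.imwrite("pics/s2.png",np.hstack([f(a),f(b)]))
E
```

```text
t 6.28 box [ -65.5 -187.7  172. ] yaw 0.395 F [-1.1  0.5 -0.2] w -0.002
```

View pics/s2.png

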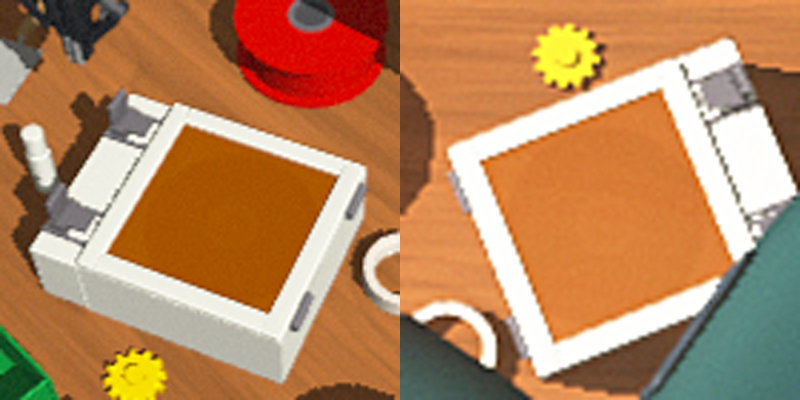

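The lid lies flush, with an even seam and no gap. The near tab is at about (118,115) and the far tab at about (60,205) in the left half. Next is the near latch.

>>> {"fn": "apply_moves", "kwargs": {"targets": [1,0,0,0.16,0,1,0,0,0.32,0,1,0,0,0.32,0,1,0,-0.06,0.32,0,1,0,-0.1,0.32,0,1,0,-0.13,0.32,0,1,0,-0.16,0.32,0,1,0,-0.18,0.32,0,1,0,-0.19,0.32,0,1,0,-0.19,0.32,0]}}

```text
t: 7.62
position: [549.0, -243.2, 108.2]
ee_rot: [-0.0, 0.98, 0.197, -0.0]
contact_force: [-0.1, 0.2, 0.5]
width: -0.002
grip_force: 0.2
```

```bash
python3 st.py
```

```text
t 7.62 box [ -65.6 -149.2  108.2] yaw 0.396 F [-0.1  0.2  0.5] w -0.002
```

>>> {"fn": "apply_moves", "kwargs": {"targets": [1,0,-0.01,0,0,1,0,-0.02,0,0,1,0,-0.02,0,0]}}

```text
t: 8.0
position: [547.5, -239.7, 108.2]
ee_rot: [0.0, 0.981, 0.196, -0.0]
contact_force: [0.6, -3.0, -0.4]
width: 0.002
grip_force: 1.4
```

>>> {"fn": "apply_moves", "kwargs": {"targets": [1,0,-0.01,0,0,1,0,-0.02,0,0,1,0,-0.02,0,0]}}

```text
t: 8.38
position: [547.2, -238.7, 108.5]
ee_rot: [0.003, 0.981, 0.196, 0.0]
contact_force: [6.3, -20.4, -8.8]
width: -0.0
grip_force: 10.4
```

```bash
python3 st.py
```

```text
t 8.38 box [ -65.5 -144.5  108.5] yaw 0.394 F [  6.3 -20.4  -8.8] w -0.0
```

>>> {"fn": "apply_moves", "kwargs": {"targets": [1,0,0.12,0,0,1,0,0.23,0,0,1,0,0.23,-0.16,0,1,0,0.23,-0.32,0,1,0.25,0.23,-0.32,0,1,0.5,0.23,-0.32,0,1,0.65,0.23,-0.32,0,1,0.65,0.23,-0.32,0]}}

```text
t: 9.38
position: [684.8, -226.9, 171.1]
ee_rot: [-0.001, 0.98, 0.198, -0.0]
contact_force: [0.3, 0.9, -1.1]
width: -0.003
grip_force: 0.0
```

```bash
python3 st.py
```

```text
t 9.38 box [  66.1 -186.6  171.1] yaw 0.398 F [ 0.3  0.9 -1.1] w -0.003
```

>>> {"fn": "apply_moves", "kwargs": {"targets": [1,0,0,0.16,0,1,0,0,0.315,0,1,0,0,0.315,0,1,0,-0.06,0.315,0,1,0,-0.1,0.315,0,1,0,-0.13,0.315,0,1,0,-0.16,0.315,0,1,0,-0.18,0.315,0,1,0,-0.19,0.315,0,1,0,-0.2,0.315,0,1,0,-0.2,0.315,0]}}

```text
t: 10.75
position: [668.2, -191.3, 109.2]
ee_rot: [-0.0, 0.98, 0.197, -0.0]
contact_force: [0.8, -1.6, -0.1]
width: 0.002
grip_force: 0.4
```

>>> {"fn": "apply_moves", "kwargs": {"targets": [1,0,-0.01,0,0,1,0,-0.015,0,0,1,0,-0.015,0,0]}}

```text
t: 11.12
position: [667.2, -189.0, 109.2]
ee_rot: [0.0, 0.981, 0.196, 0.0]
contact_force: [2.1, -4.7, -1.1]
width: -0.002
grip_force: 2.5
```

```bash
python3 st.py
```

```text
t 11.12 box [  64.4 -144.9  109.2] yaw 0.395 F [ 2.1 -4.7 -1.1] w -0.002
```

>>> {"fn": "apply_moves", "kwargs": {"targets": [1,0,-0.01,0,0,1,0,-0.018,0,0,1,0,-0.018,0,0]}}

```text
t: 11.5
position: [666.9, -188.2, 109.5]
ee_rot: [0.003, 0.981, 0.196, 0.001]
contact_force: [7.9, -19.7, -6.1]
width: -0.005
grip_force: 10.5
```

>>> {"fn": "apply_moves", "kwargs": {"targets": [1,0,0.12,0,0,1,0,0.25,0,0,1,0,0.25,-0.2,0,1,0,0.25,-0.4,0,1,0,0.5,-0.6,0,1,0,0.8,-0.6,0,1,0,1,-0.6,0,1,0,1,-0.6,0]}}

```text
t: 12.5
position: [737.9, -367.9, 225.5]
ee_rot: [0.001, 0.981, 0.196, 0.002]
contact_force: [58.0, -33.0, 66.0]
width: 0.006
grip_force: 0.0
```

```bash
python3 st.py
python3 - <<'E'
from plant import optics
import cv2,numpy as np
from h import *
a=optics.snapshot("scene")[:,:,::-1][108:248,152:292]; b=optics.snapshot("top")[:,:,::-1][125:225,260:360]
f=lambda i:cv2.resize(i,(400,400),interpolation=cv2.INTER_CUBIC)
cv2.imwrite("pics/s3.png",np.hstack([f(a),f(b)]))
v=[551.9,-80.2,.396]
print([[np.round(((proj("scene",b2w(v,[[x,-157+q,130]]))-[152,108]+.5)*400/140)[0]).tolist() for x in (-80,-50,50,80)] for q in (20,25)])
E
```

```text
t 12.5 box [  60.6 -337.1  225.5] yaw 0.396 F [ 58. -33.  66.] w 0.006
[[[136.0, 90.0], [122.0, 111.0], [75.0, 183.0], [60.0, 206.0]], [[140.0, 91.0], [127.0, 112.0], [79.0, 185.0], [64.0, 208.0]]]
```

View pics/s3.png

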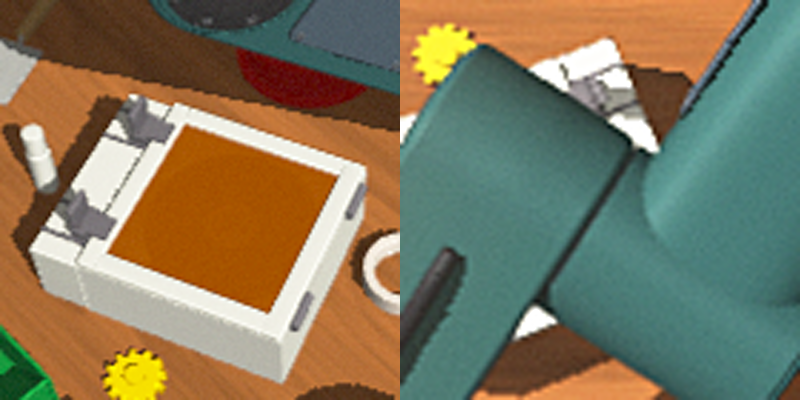

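Lid and both latches look right, but the tool reads about 94 N. I'll find the cause before moving on.

```bash
python3 st.py
python3 - <<'E'
from plant import optics,manip
import cv2,numpy as np
s=manip.observe();print(np.round(s["q"],3),np.round(s["joint_velocities"],3),np.round(s["torque"],2))
a=optics.snapshot("scene")[:,:,::-1]
s=manip.observe();print(np.round(s["contact_force"],1),np.round(s["position"],1),np.round(s["torque"],2))
cv2.imwrite("pics/s4.png",cv2.resize(a[0:200,0:266],(798,600),interpolation=cv2.INTER_CUBIC))
E
```

```text
t 12.6 box [  57.8 -336.   217. ] yaw 0.393 F [ 0.2  0.4 -2.2] w -0.001
[-0.563  1.011  1.358  1.931  0.     2.185] [ 0.029 -0.073  0.058 -0.098  0.008  0.018] [-0.03 -0.02  0.01]
[0.6 0.5 0.1] [ 737.  -367.9  221.1] [ 0.01 -0.07 -0.04]
```

View pics/s4.png

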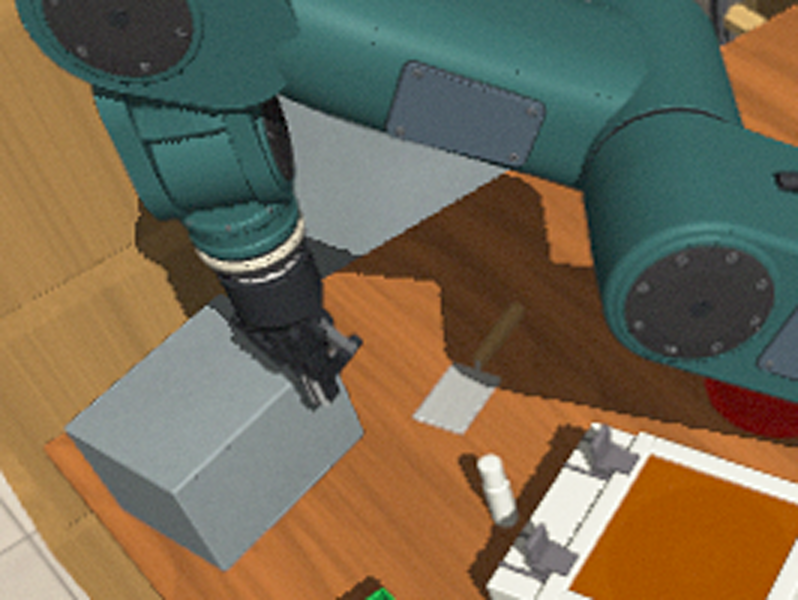

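The force reading has dropped to about zero, so it was a transient from stopping at full stretch, with joint 3 near its limit. The fingers are beside the grey box at (320,395) and not touching it. I'll ease back inward, away from the limit.

>>> {"fn": "apply_moves", "kwargs": {"targets": [1,-0.04,-0.04,0,0,1,-0.1,-0.12,0,0,1,-0.16,-0.19,0,0,1,-0.2,-0.23,0,0,1,-0.2,-0.23,0,0,1,-0.2,-0.23,0,0]}}

```text
t: 13.4
position: [684.3, -340.2, 226.8]
ee_rot: [0.003, 0.98, 0.197, 0.003]
contact_force: [-0.3, -0.6, -0.1]
width: 0.003
grip_force: 0.0
```

```bash
python3 st.py
python3 - <<'E'
from plant import optics
import cv2
a=optics.snapshot("scene")[:,:,::-1]
cv2.imwrite("pics/s5.png",cv2.resize(a[60:260,100:340],(720,600),interpolation=cv2.INTER_CUBIC))
from h import *
v=[551.9,-80.2,.396]
for q in (15,20,25): print(q,[np.round(((proj("scene",b2w(v,[[x,-157+q,130]]))-[100,60]+.5)*3)[0]).tolist() for x in (-80,-50,50,80)])
E
```

```text
t 13.4 box [  21.8 -290.9  226.8] yaw 0.396 F [-0.3 -0.6 -0.1] w 0.003
15 [[294.0, 237.0], [280.0, 259.0], [230.0, 335.0], [214.0, 359.0]]
20 [[299.0, 239.0], [284.0, 260.0], [234.0, 337.0], [219.0, 361.0]]
25 [[303.0, 240.0], [289.0, 262.0], [239.0, 338.0], [223.0, 362.0]]
```

View pics/s5.png

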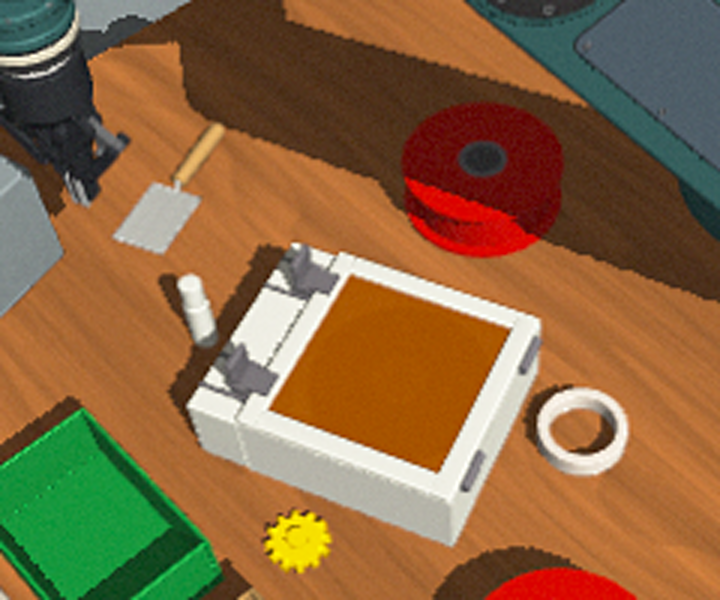

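Both latches sit over the lid edge, near one at (310,270) and far one at (245,370). The lid is flush, the bystanders haven't moved and the arm is clear.

```bash
python3 -c "
from plant import manip
print(manip.job_done())"
```

```text
the job is handed in; nothing more can be done
None
```

I closed the lid flush, then pushed both latches to their stops (about 20 N of resistance at each) and handed the job in with the arm clear. While I backed away, the wrist force briefly read about 94 N at full reach, under the 120 N limit. It was zero 0.1 s later with nothing seen touching, so I took it for a stopping transient, though I can't rule out a brief contact.

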